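# Load and pin the baking-tube carrier

### The arm

A 6-joint arm with a two-finger parallel gripper is mounted at the origin on the work surface. World frame = base frame: x ahead of the robot, y to its left, z up, the work surface at z = 0. Lengths are in m, angles in degrees, forces in N, time in s.
With the tool pointing down it reaches from about 0.35 to 0.875 m from the base axis. Payload 4.2 kg.
Tool frame: the origin (TCP) lies at the centre of the arm's flange, where the gripper is bolted on; the fingertips stand 182 mm ahead of it and the grasp point (between the pads) lies 164 mm ahead of it (r.nose_length is the distance from the TCP to the fingertips, in m); z points along the fingers, y is the line along which they close (so a half turn about z gives the same grasp; the last joint's range is limited). The gripper opens to 87 mm and grips with 3 to 60 N. Pads are 19 mm wide; open, the fingers measure 117 mm over their backs; the gripper's body (75 mm by 190 mm) begins 51 mm behind the grasp point.
Start: joints at [-49.125, 22.042, 0.453, 0, -68.411, -14.817], TCP at [0.275, -0.561, 0.405] pointing down, gripper open.
Joint ranges: [-179.83, 179.83], [-69.29, 118.12], [-61.27, 80.66], [-181.25, 117.63], [-171.15, -9.14], [-177.46, 177.46]. Speed limits (degrees/s): [159.86, 159.86, 180, 180, 180, 180].

### API

Orientations are given as a 3x3 rotation matrix whose columns are the frame's x, y, z axes.
In Python, from station import r, vision gives the robot as it stands. The module is installed in compiled form; this text tells all that it offers.
- The arm moves only by the shell command python3 -m creep 'ROWS'. ROWS is JSON, a list of rows, each a list of 7 numbers: the opening, from -1 (shut) to 1 (fully open), then the shift along the tool's x, y, z in mm, then the turn, a rotation vector about the tool's x, y, z in degrees. A call has 1 to 8 rows; each row is the pose to reach, as a shift and turn from the pose commanded when the call began, along the tool's axes at that moment; what a row does not reach only later rows make up. A row lasts 1/12 s, in which the tool goes at most 41.7 mm and 7.16 degrees, less where a joint would pass 70% of its speed; a pose out of reach is approached as far as the arm can. A call with a gripper value outside its range is refused whole. The fingers move at their own pace and stop on an object; the grip force is fixed at half the most. Time passes only in rows, so rows that repeat a pose let the fingers close. It gives the time, the measured TCP pose, the force, the opening and the grip force at its end, in the units of the state.
- r.sense(): the state, without advancing time (a new reading comes with each control period).
- vision.capture(name): name is "scene" or "top" or "wrist"; returns (picture, depth): 384x512x3 uint8, red, green, blue; 384x512 float32, m along the optical axis (not along the pixel's ray), 0 where there is no reading.
- vision.camera_model(name): a dict with "vertical_fov" (degrees; the focal length in pixels is half the picture's height over the tangent of half this angle, whatever the lens; pixels are square), "cx", "cy" (the principal point, pixels), "extrinsics" (4x4, takes a point from camera to world coordinates); the wrist camera has in their place "mount" (4x4, takes a point from camera to tool coordinates, whose origin is the TCP and whose axes are the flange's). Camera axes: x right, y down, z forward; pixel columns grow to the right and rows downward; lengths in m; the calibration is good to about 2 mm. A picture is of the moment at which its call begins: read the wrist's pose just before it. camera_model takes no time and is no camera call.
- r.finish_job(): hands the job in; it is judged then, once.
Trained networks look in the newest picture that a camera, given by its name, has taken for a name from the list of things; names that differ only in an ending like _2 or _b are one class to them, and where a whole thing is asked for, a point or a joint stands for the part that bears it (a point fixed in the world has none). Each returns a list of dicts, best first, with "conf" (0 to 1); they miss things now and then, are a little off and sometimes report something else, mostly with a low value. They report only what shows in the picture. A call takes as long as a camera call. They do not tell look-alikes from the thing itself.
- vision.find_in(camera, thing): "uv" ([column, row] in pixels, amid what is visible of it).
- vision.cut_out(camera, thing): "region" (384x512 bool, what is visible of it) and "uv" ([column, row] in pixels, amid what is visible of it).
The state is a dict: "time_s": time; "joints": joint angles; "joint_velocities": joint speeds; "effort": joint torques, N m; "tcp_pos": TCP position; "ee_rot": TCP orientation; "wrist_force": force on the tool from outside, world axes, zero at the start; "moment": the same for the moment, N m; "gripper_width": opening from 0.0 (shut) to 1.0 (fully open); "gripper_force": force on a finger pad.
Only numpy, scipy, OpenCV 4.12 (cv2) and the standard library are available. Lean on these libraries where they do the work, as an engineer would, in place of code of your own. Each camera call takes 0.05 s, during which the arm holds its last target. There are 200 camera calls.

### The job

Get the baking-tube carrier ready for the washer: take the red-banded and the blue-banded steel tube off the sloping rest and stand each one, banded end up and fully down, in the well with the collar of its own colour. Then swing the yellow keeper bar fully shut over the tube tops, and push the black-headed pin down through the fork and the bar's end until its flange sits flush on the fork. Leave the green-banded tube and everything else on the bench where it is.

Things in the scene. Friction and masses are not known exactly. Their poses are not given: they have to be found in the camera images.
- carrier: Fixed aluminium carrier, base plate 110 x 310 x 8 mm. Origin at the base centre on the table, z up; y runs along the row: hinge post at y = +130 mm (22 mm diameter, 158 high), red-collared well at y = +50, blue-collared well at y = -40, fork at y = -125 (its upright at y = -150). At yaw 0 its -x side faces the robot.
- red_well (a point): Centre of the inner floor of the red-collared well, 8 mm above the table. The well is a round aluminium cup, inside diameter 32 mm, outside 38, with a coloured flared mouth 46 mm wide inside, 52 outside; its rim is 84 mm above this point (92 above the table).
- blue_well (a point): The same for the blue-collared well, 90 mm beside the red one.
- red_tube: Loose closed steel tube, 22 mm diameter, 140 mm long, 130 g, with a red band 5 to 21 mm below its top end. Origin at the centre of its plain (lower) end; its z axis runs along the tube to the banded end. At the start it lies in a groove of the rest, at 45 degrees, banded end up and leaning away from the robot (towards the rest's +x).
- blue_tube: The same with a blue band.
- green_tube: The same with a green band; it stays in the rest.
- rest: Fixed grey sloping rest, 250 mm wide along its y, with three grooves 85 mm apart (any tube may be in any groove). Origin under its centre on the table. Its plate, inclined 45 degrees and rising towards its +x, supports only the lower 88 mm of the tubes; white ribs 9 mm high stand beside the lower 82 mm of each tube; the upper 50 mm is free all round. Tube tops are about 137 mm above the table.
- keeper (a joint): Angle of the yellow keeper bar about the upright axis of the hinge post, rad: 0 = fully shut against its stop, lying over the wells with its end hole between the plates of the fork; grows (counter-clockwise from above) as the end swings to the carrier's +x, away from the robot, to 1.6. Stays where it is left; light friction (about 0.12 N m).
- keeper_hinge (a point): Point on the hinge axis at the bar's mid height, 165 mm above the table. The bar is 22 mm wide and 10 mm thick (underside 160 mm above the table; seated tubes reach 148).
- keeper_peg (a point): Top centre of the black upright peg on the bar for moving it: 14 mm diameter, 40 mm tall above the bar, 140 mm from the hinge axis; top 210 mm above the table.
- keeper_eye (a point): Centre of the top of the hole (15 mm diameter) in the bar's flat end, 255 mm from the hinge axis, 170 mm above the table; under fork_top when shut.
- fork_top (a point): Centre of the hole's mouth in the top face of the fork, 182 mm above the table. The fork is two level dark plates 34 x 44 mm, 6 mm thick, with holes of 15 mm diameter one above the other; the lower plate's underside is 34 mm below this point.
- pin: Loose headed pin, upright, 70 g: steel shank 10 mm diameter and 50 mm long with a tapered tip, dark flange 26 mm diameter and 5 mm thick, black cylindrical grip above it 18 mm diameter and 34 mm tall. Origin at the tip, z axis up towards the grip. At the start it stands in the pin stand, its flange on the stand's top.
- pin_flange (a point): Centre of the underside of the pin's flange, 50 mm above its tip.
- pin_stand: Fixed white block 70 x 70 x 58 mm with a hole of 15 mm that holds the pin. Origin under its centre.
- sugar_jar: Bystander: jar 66 mm diameter, 110 mm tall, origin at its underside.
- cup: Bystander: open steel cup 72 mm wide, 60 mm tall, origin at its underside.
- spatula: Bystander: spatula 240 mm long lying on the table.
- cake: Bystander: ring cake 140 mm wide, 48 mm tall, on the scale; origin at its underside.
- cake2: Bystander: the same on a wooden board.
Not all that is in view belongs to the job. Leave any purple look-alike of the red_tube alone.

How it is judged:
By the outcome, as a careful person would: the job done as asked, in the order asked, and still so for the second after the job is handed in, with the robot touching nothing.
It also fails if it takes over 72 s, if anything falls off the work surface, if the arm or the gripper's body presses on something with over 40 N, if the wrist force passes 120 N, or if a joint passes its speed limit or range.

## Working session

There is one attempt and no reset: what is moved stays moved. The work goes in short steps, Python scripts to look and compute and a shell command to move; the robot and the scene stay as the last step left them, time stands still between calls to the robot, and variables do not carry over. Pictures are saved under pics/ and viewed, at most 10 in all, crops included, and the job is handed in when it is done.

```bash
mkdir -p pics; cat > h.py <<'E'
import numpy as np, cv2
from station import r, vision
def cam(n):
    m=vision.camera_model(n); f=192/np.tan(np.radians(m["vertical_fov"])/2)
    if n=="wrist":
        s=r.sense(); T=np.eye(4); T[:3,:3]=np.array(s["ee_rot"]); T[:3,3]=s["tcp_pos"]; E=T@np.array(m["mount"])
    else: E=np.array(m["extrinsics"])
    return f,m["cx"],m["cy"],E
def cloud(n):
    f,cx,cy,E=cam(n); im,d=vision.capture(n)
    v,u=np.mgrid[:384,:512]
    P=np.stack([(u-cx)*d/f,(v-cy)*d/f,d],-1)@E[:3,:3].T+E[:3,3]
    P[d==0]=np.nan
    return im,P
def save(n,im): cv2.imwrite("pics/"+n+".png",im[...,::-1])
def proj(n,p):
    f,cx,cy,E=cam(n); q=E[:3,:3].T@(np.array(p)-E[:3,3]); return f*q[0]/q[2]+cx,f*q[1]/q[2]+cy
E
python3 - <<'E'
from h import *
a,P=cloud("top"); b,Q=cloud("scene"); np.savez("c.npz",a=a,P=P,b=b,Q=Q)
save("both",cv2.resize(np.vstack([a,b]),(450,600)) if 0 else np.vstack([a,b])[:,:])
save("top",a); save("scene",b)
for n in ("top","scene"):print(n,np.round(cam(n)[3],3).tolist(),vision.camera_model(n)["vertical_fov"])
s=r.sense();print(s["ee_rot"],s["time_s"],s["gripper_width"])
for n in("carrier","red_tube","rest","pin","pin_stand","keeper_peg","keeper"):
  print(n,[(np.round(x["uv"]).tolist(),round(x["conf"],2)) for x in vision.find_in("top",n)][:5])
E
```

```text
top [[0.04, -0.977, 0.209, 0.221], [-0.999, -0.038, 0.011, -0.009], [-0.003, -0.21, -0.978, 1.601], [0.0, 0.0, 0.0, 1.0]] 43.40758958285113
scene [[0.412, 0.613, -0.674, 1.424], [0.911, -0.264, 0.317, -0.416], [0.016, -0.745, -0.667, 1.012], [0.0, 0.0, 0.0, 1.0]] 45.682442583852065
[[-8.98415471e-01 -4.39145472e-01 -9.46091036e-04]
 [-4.39146478e-01  8.98413893e-01  1.68744062e-03]
 [ 1.08949423e-04  1.93149530e-03 -9.99998129e-01]] 0.1 0.9995337621423065
carrier [([203.0, 214.0], 0.68)]
red_tube [([354.0, 223.0], 0.79), ([342.0, 282.0], 0.68), ([201.0, 215.0], 0.48)]
rest [([352.0, 229.0], 0.72)]
pin [([295.0, 156.0], 0.54), ([328.0, 224.0], 0.49), ([186.0, 179.0], 0.27)]
pin_stand [([294.0, 162.0], 0.61)]
keeper_peg [([185.0, 178.0], 0.78), ([328.0, 226.0], 0.22)]
keeper [([188.0, 180.0], 0.56), ([294.0, 156.0], 0.43), ([328.0, 222.0], 0.2)]
```

View pics/top.png

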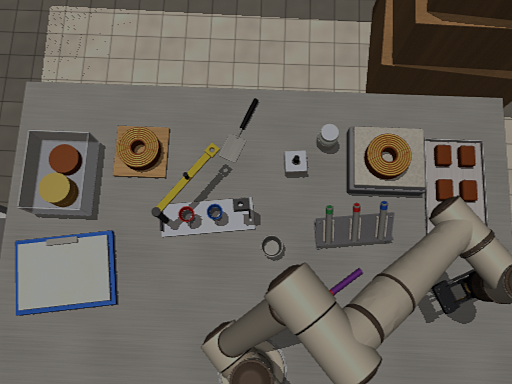

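View pics/scene.png

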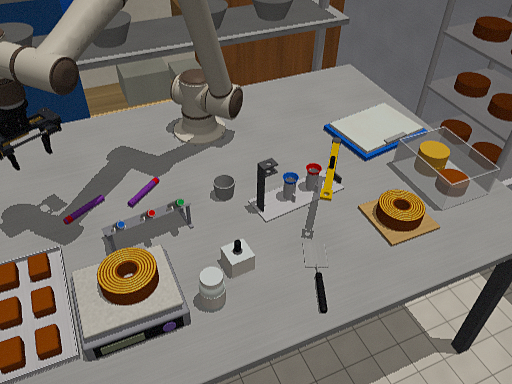

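The top view shows the rest at (352,229), holding green (329,210), red (356,208) and blue (383,206). The carrier has its hinge at (158,213), red well at (186,214), blue well at (214,212) and fork at (245,205). The peg is at (185,178) and the pin at (295,158).

Candidates for the red tube are the red band in the rest at (356,208), a purple stick at (347,282), and a second purple one at scene (85,208). I choose (356,208), since it is red and lies in a groove.

```bash
python3 - <<'E'
from h import *
z=np.load("c.npz")
for n,im,P in(("top",z["a"],z["P"]),("scene",z["b"],z["Q"])):
  hsv=cv2.cvtColor(im,cv2.COLOR_RGB2HSV).astype(int);H,S,V=hsv[...,0],hsv[...,1],hsv[...,2]
  f,cx,cy,E=cam(n)
  for c,m in dict(red=((H<6)|(H>174)),blue=(H>105)&(H<125),green=(H>45)&(H<80),yellow=(H>20)&(H<32),black=(V<45)&(S>=0)).items():
    m=m&((S>130)if c!="black" else True)&(V>50 if c!="black" else True)&(P[...,0]>.3)&(P[...,0]<.8)&(abs(P[...,1])<.5)&(P[...,2]>.05)
    k,l,st,ce=cv2.connectedComponentsWithStats(m.astype(np.uint8),connectivity=8)
    for i in range(1,k):
      if st[i,4]>=8:
        q=P[l==i]; print(n,c,st[i,4],ce[i].round(),"med",np.nanmedian(q,0).round(3),"min",np.nanmin(q,0).round(3),"max",np.nanmax(q,0).round(3))
a=cv2.resize(z["a"][190:260,305:405],(800,560),interpolation=cv2.INTER_CUBIC);save("crop1",a)
E
```

```text
top red 12 [356. 204.] med [ 0.517 -0.304  0.139] min [ 0.513 -0.311  0.134] max [ 0.521 -0.298  0.143]
top red 102 [186. 213.] med [0.479 0.228 0.087] min [0.45  0.199 0.058] max [0.499 0.248 0.1  ]
top red 30 [356. 209.] med [ 0.502 -0.305  0.135] min [ 0.495 -0.315  0.122] max [ 0.511 -0.296  0.143]
top blue 11 [384. 202.] med [ 0.527 -0.391  0.139] min [ 0.522 -0.397  0.131] max [ 0.531 -0.385  0.144]
top blue 99 [214. 211.] med [0.491 0.138 0.088] min [0.463 0.111 0.053] max [0.509 0.16  0.098]
top blue 28 [383. 207.] med [ 0.511 -0.389  0.133] min [ 0.506 -0.401  0.119] max [ 0.518 -0.381  0.146]
top green 9 [329. 206.] med [ 0.507 -0.221  0.138] min [ 0.503 -0.227  0.13 ] max [ 0.509 -0.214  0.143]
top green 24 [328. 211.] med [ 0.491 -0.22   0.135] min [ 0.486 -0.228  0.12 ] max [ 0.498 -0.213  0.147]
top yellow 21 [129. 135.] med [0.736 0.441 0.061] min [0.727 0.423 0.052] max [0.751 0.453 0.067]
top yellow 30 [401. 141.] med [ 0.726 -0.446  0.14 ] min [ 0.708 -0.461  0.133] max [ 0.743 -0.429  0.145]
top yellow 302 [202. 160.] med [0.632 0.173 0.171] min [0.572 0.128 0.161]
[... 3652 characters left out ...]
med [ 0.661 -0.345  0.138] min [ 0.635 -0.36   0.134] max [ 0.69  -0.341  0.141]
scene black 531 [65. 80.] med [ 0.449 -0.42   0.522] min [ 0.375 -0.452  0.488] max [ 0.469 -0.39   0.567]
scene black 51 [332. 162.] med [0.578 0.216 0.194] min [0.57  0.211 0.17 ] max [0.583 0.224 0.212]
scene black 259 [261. 182.] med [0.503 0.026 0.124] min [0.482 0.021 0.051] max [0.519 0.069 0.184]
scene black 13 [381. 210.] med [0.692 0.341 0.053] min [0.669 0.336 0.05 ] max [0.711 0.345 0.054]
scene black 75 [237. 246.] med [ 0.677 -0.121  0.085] min [ 0.662 -0.132  0.062] max [ 0.682 -0.112  0.1  ]
scene black 9 [103. 289.] med [ 0.711 -0.471  0.134] min [ 0.7   -0.475  0.12 ] max [ 0.723 -0.464  0.136]
```

View pics/crop1.png

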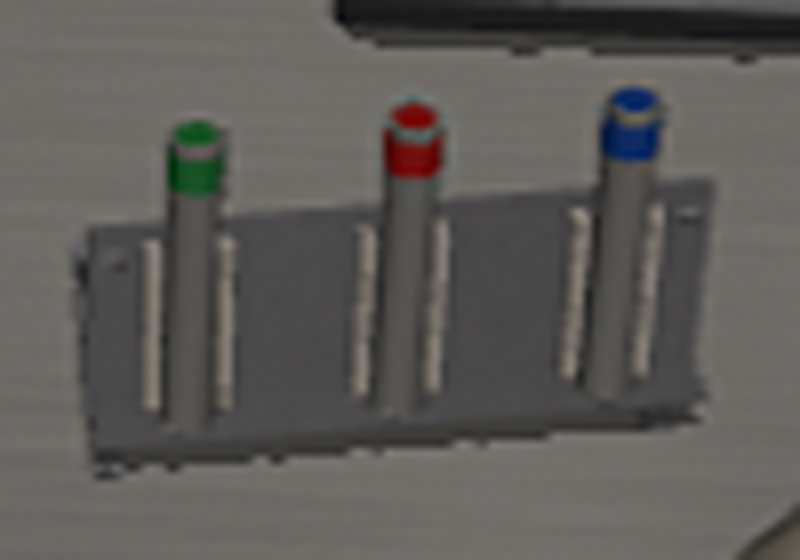

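The crop shows three grey tubes in ribs: green (195,150), red (413,135) and blue (633,125). The red and blue bands are right, and nothing purple is in the rest. Next I go above the red tube for a close look.

```bash
cat >> h.py <<'E'
from scipy.spatial.transform import Rotation as Ro
def rot(az,tilt):
    # tool y horizontal, z at azimuth az tilted tilt deg from straight down, tool x towards robot
    return (Ro.from_euler('z',az,degrees=True)*Ro.from_euler('y',-tilt,degrees=True)).as_matrix()@np.array([[-1.,0,0],[0,1,0],[0,0,-1]])
def go(*goals):
    # goals (grasp point, R): each relative to the previous one's pose
    s=r.sense(); p=np.array(s["tcp_pos"]); R=np.array(s["ee_rot"])
    for g,Rg in goals:
        q=np.array(g)-.164*Rg[:,2]
        print("shift",(1000*R.T@(q-p)).round(1),"turn",Ro.from_matrix(R.T@Rg).as_rotvec(degrees=True).round(1)); p,R=q,Rg
def st():
    s=r.sense(); R=np.array(s["ee_rot"]); p=np.array(s["tcp_pos"])
    print("t",s["time_s"],"grasp",(p+.164*R[:,2]).round(4),"F",np.round(s["wrist_force"],1),"w",round(s["gripper_width"]*87,1),"gf",round(s["gripper_force"],1),"J",np.round(s["joints"]))
E
python3 - <<'E'
from h import *
print(rot(6.7,0).round(2)); print(vision.camera_model("wrist"))
go(([.480,-.308,.260],rot(6.7,0)))
E
```

```text
[[-0.99 -0.12  0.  ]
 [-0.12  0.99  0.  ]
 [ 0.    0.   -1.  ]]
{'vertical_fov': 58.832667710817006, 'cx': 258.7827526429913, 'cy': 191.49734704955446, 'mount': array([[ 1.75648688e-04, -9.54487722e-01, -2.98250159e-01,
         8.17282710e-02],
       [ 9.99999687e-01, -6.23112184e-05,  7.88344678e-04,
        -6.33317334e-05],
       [-7.71049647e-04, -2.98250204e-01,  9.54487413e-01,
         2.08830006e-02],
       [ 0.00000000e+00,  0.00000000e+00,  0.00000000e+00,
         1.00000000e+00]])}
shift [-295.9  137.4  -19.3] turn [ 0.  -0.  19.4]
```

```bash
python3 -m creep '[[0.3,-296,137,-19,0,0,19.4],[0.3,-296,137,-19,0,0,19.4],[0.3,-296,137,-19,0,0,19.4],[0.3,-296,137,-19,0,0,19.4],[0.3,-296,137,-19,0,0,19.4],[0.3,-296,137,-19,0,0,19.4],[0.3,-296,137,-19,0,0,19.4],[0.3,-296,137,-19,0,0,19.4]]'
python3 -m creep '[[0.3,0,0,0,0,0,0],[0.3,0,0,0,0,0,0],[0.3,0,0,0,0,0,0]]'
python3 - <<'E'
from h import *
st()
im,P=cloud("wrist"); save("w1",im)
hsv=cv2.cvtColor(im,cv2.COLOR_RGB2HSV).astype(int);H,S,V=hsv[...,0],hsv[...,1],hsv[...,2]
for c,m in dict(red=((H<6)|(H>174)),blue=(H>105)&(H<125),green=(H>45)&(H<80)).items():
    m=m&(S>130)&(V>50)&(P[...,2]>.1)&(P[...,2]<.16)
    k,l,stt,ce=cv2.connectedComponentsWithStats(m.astype(np.uint8))
    for i in range(1,k):
      if stt[i,4]>100: q=P[l==i]; print(c,stt[i,4],ce[i].round(),"med",np.nanmedian(q,0).round(4),"mid",((np.nanpercentile(q,2,0)+np.nanpercentile(q,98,0))/2).round(4),"ext",(np.nanpercentile(q,98,0)-np.nanpercentile(q,2,0)).round(3))
E
```

```text
time_s: 1.12
tcp_pos: [0.4812, -0.3064, 0.4243]
ee_rot: [[-0.993, -0.116, 0.001], [-0.116, 0.993, -0.0], [-0.001, -0.0, -1.0]]
wrist_force: [0.0, -0.8, 0.6]
gripper_width: 0.657
gripper_force: 0.0
time_s: 1.37
tcp_pos: [0.4803, -0.3082, 0.4237]
ee_rot: [[-0.993, -0.117, -0.0], [-0.117, 0.993, 0.0], [0.0, 0.0, -1.0]]
wrist_force: [-0.3, -0.4, 0.3]
gripper_width: 0.649
gripper_force: 0.0
t 1.3667 grasp [ 0.4802 -0.3082  0.2597] F [-0.3 -0.4  0.3] w 56.5 gf 0.0 J [-16.  16.  -6.   0. -68. -67.]
red 440 [259. 212.] med [ 0.5009 -0.3055  0.1332] mid [ 0.5015 -0.3048  0.1326] ext [0.014 0.021 0.014]
red 126 [259. 231.] med [ 0.516  -0.3037  0.1367] mid [ 0.5163 -0.3036  0.1362] ext [0.012 0.015 0.011]
blue 464 [162. 213.] med [ 0.5109 -0.3867  0.1327] mid [ 0.5116 -0.3881  0.1318] ext [0.015 0.02  0.015]
blue 119 [159. 231.] med [ 0.5261 -0.3879  0.1363] mid [ 0.5264 -0.3876  0.1358] ext [0.011 0.014 0.011]
green 443 [356. 212.] med [ 0.4914 -0.2242  0.1329] mid [ 0.492  -0.2219  0.1326] ext [0.015 0.02  0.013]
green 117 [358. 230.] med [ 0.5057 -0.2196  0.1369] mid [ 0.5061 -0.2195  0.1366] ext [0.011 0.015 0.011]
```

View pics/w1.png

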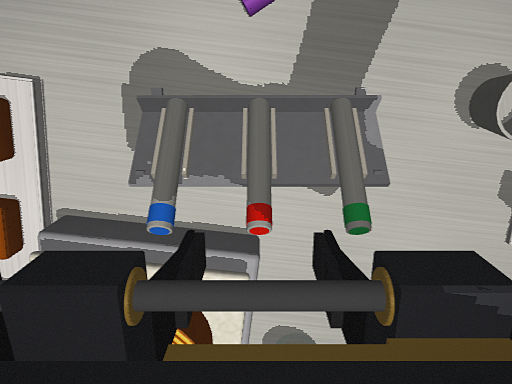

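The wrist view shows blue at (159,231), red at (259,231) and green at (358,231), at cap heights of about 0.136. That matches the given 137 mm. Now grasp red and lift it.

```bash
python3 -m creep '[[0.3,-22,0,40,0,0,0],[0.3,-22,0.4,80,0,0,0],[0.3,-22,0.4,110,0,0,0],[0.3,-22,0.4,130,0,0,0],[0.3,-22,0.4,139,0,0,0],[0.3,-22,0.4,139,0,0,0],[-0.8,-22,0.4,139,0,0,0],[-0.8,-22,0.4,139,0,0,0]]'
python3 -m creep '[[-0.8,0,0,0,0,0,0],[-0.8,0,0,0,0,0,0],[-0.8,0,0,0,0,0,0],[-0.8,0,0,0,0,0,0],[-0.8,0,0,0,0,0,0]]'
python3 - <<'E'
from h import *
st()
E
```

```text
time_s: 2.08
tcp_pos: [0.5025, -0.3062, 0.2868]
ee_rot: [[-0.993, -0.115, 0.003], [-0.115, 0.993, -0.002], [-0.003, -0.002, -1.0]]
wrist_force: [0.3, 0.5, 0.9]
gripper_width: 0.566
gripper_force: 0.0
time_s: 2.5
tcp_pos: [0.5022, -0.3053, 0.2853]
ee_rot: [[-0.993, -0.116, 0.001], [-0.116, 0.993, -0.0], [-0.001, -0.0, -1.0]]
wrist_force: [-0.6, 0.6, 1.0]
gripper_width: 0.242
gripper_force: 30.0
t 2.5 grasp [ 0.5024 -0.3054  0.1213] F [-0.6  0.6  1. ] w 21.0 gf 30.0 J [-16.  25. -14.   0. -51. -68.]
```

```bash
python3 - <<'E'
from h import *
go(([.502,-.3054,.28],rot(6.7,0)),([.4735,.225,.265],rot(8,45)))
E
```

```text
shift [ 1.000e-01 -1.000e-01 -1.587e+02] turn [-0.  0. -0.]
shift [ 82.4 527.5  63. ] turn [ -0.5 -45.   -1.2]
```

```bash
python3 -m creep '[[-0.8,0,0,-40,0,0,0],[-0.8,0,0,-80,0,0,0],[-0.8,0,0,-120,0,0,0],[-0.8,0,0,-160,0,0,0],[-0.8,0,0,-200,0,0,0],[-0.8,0,0,-219,0,0,0],[-0.8,0,0,-219,0,0,0]]'
python3 - <<'E'
from h import *
st()
go(([.4735,.225,.34],rot(8,45)))
E
```

```text
time_s: 3.08
tcp_pos: [0.5019, -0.3055, 0.5102]
ee_rot: [[-0.993, -0.116, 0.011], [-0.116, 0.993, -0.005], [-0.01, -0.006, -1.0]]
wrist_force: [1.0, 0.1, -0.3]
gripper_width: 0.24
gripper_force: 30.0
t 3.0833 grasp [ 0.5037 -0.3063  0.3462] F [ 1.   0.1 -0.3] w 20.8 gf 30.0 J [-16.  15.   5.   0. -80. -68.]
shift [ 82.9 527.9  50.1] turn [ -0.9 -44.4  -1.1]
```

```bash
python3 -m creep '[[-0.8,8,40,5,0,-4,0],[-0.8,15,80,8,0,-8,0],[-0.8,21,120,11,0,-13,0],[-0.8,27,160,14,0,-18,0],[-0.8,33,200,18,0,-23,0],[-0.8,39,240,22,0,-28,-0.4],[-0.8,45,280,26,0,-33,-0.6],[-0.8,51,320,30,0,-38,-0.8]]'
python3 - <<'E'
from h import *
st()
go(([.4735,.225,.34],rot(8,45)))
E
```

```text
time_s: 3.75
tcp_pos: [0.4185, -0.0116, 0.475]
ee_rot: [[-0.802, -0.122, 0.585], [-0.104, 0.992, 0.065], [-0.589, -0.009, -0.808]]
wrist_force: [0.1, -1.9, -1.6]
gripper_width: 0.245
gripper_force: 30.0
t 3.75 grasp [ 0.5145 -0.0009  0.3425] F [ 0.1 -1.9 -1.6] w 21.3 gf 30.0 J [  23.   -9.  -36.   19.  -30. -119.]
shift [ 36.3 226.3  -5.3] turn [-1.  -8.9 -0.4]
```

```bash
python3 -m creep '[[-0.8,7,40,-1,0,-2,0],[-0.8,14,80,-2,0,-4,0],[-0.8,21,120,-3,0,-6,0],[-0.8,28,160,-4,0,-7,-0.4],[-0.8,36,195,-5,0,-7,-0.4],[-0.8,36,208,-5,0,-7,-0.4],[-0.8,36,208,-5,0,-7,-0.4],[-0.8,36,208,-5,0,-7,-0.4]]'
python3 - <<'E'
from h import *
st()
im,P=cloud("wrist"); save("w2",im); np.savez("w2.npz",im=im,P=P)
hsv=cv2.cvtColor(im,cv2.COLOR_RGB2HSV).astype(int);H,S,V=hsv[...,0],hsv[...,1],hsv[...,2]
for c,m in dict(red=((H<6)|(H>174)),blue=(H>105)&(H<125)).items():
    m=m&(S>130)&(V>50)
    k,l,stt,ce=cv2.connectedComponentsWithStats(m.astype(np.uint8))
    for i in range(1,k):
      if stt[i,4]>60: q=P[l==i]; print(c,stt[i,4],ce[i].round(),"med",np.nanmedian(q,0).round(4),"mid",((np.nanpercentile(q,2,0)+np.nanpercentile(q,98,0))/2).round(4),"ext",(np.nanpercentile(q,98,0)-np.nanpercentile(q,2,0)).round(3))
go(([.4735,.225,.22],rot(8,45)))
E
```

```text
time_s: 4.42
tcp_pos: [0.3658, 0.1884, 0.4632]
ee_rot: [[-0.732, -0.135, 0.668], [-0.111, 0.991, 0.079], [-0.672, -0.017, -0.74]]
wrist_force: [0.2, 0.4, -0.6]
gripper_width: 0.242
gripper_force: 30.0
t 4.4167 grasp [0.4754 0.2012 0.3418] F [ 0.2  0.4 -0.6] w 21.1 gf 30.0 J [  46.   -9.  -49.   61.  -29. -177.]
red 353 [293.   4.] med [0.4949 0.2314 0.0895] mid [0.4935 0.2305 0.0878] ext [0.011 0.034 0.009]
red 982 [259. 269.] med [0.4651 0.2001 0.3453] mid [0.4673 0.2009 0.3453] ext [0.008 0.02  0.009]
red 144 [259. 312.] med [0.4766 0.2023 0.3616] mid [1.2013 0.2962 0.2268] ext [1.46  0.204 0.271]
blue 256 [193.   3.] med [0.5069 0.1415 0.0898] mid [0.5059 0.1412 0.0885] ext [0.009 0.031 0.007]
shift [88.3 24.7 90.7] turn [-1.  -2.8  0.4]
```

View pics/w2.png

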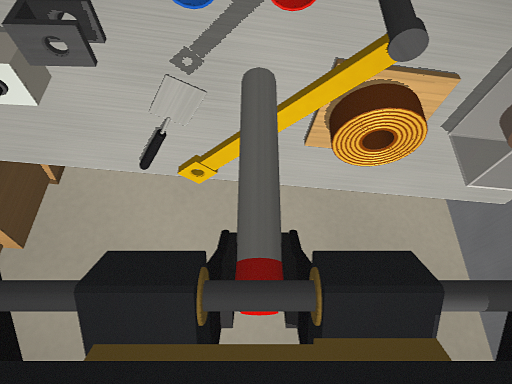

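The image shows the tube held straight, with its band at (259,269), and the keeper bar lying open on the far side. J6 is at its limit, so I'll come in along the arm's own azimuth of 25° instead.

```bash
python3 - <<'E'
from h import *
go(([.473,.225,.33],rot(25,45)),([.473,.225,.23],rot(25,45)),([.473,.225,.135],rot(25,45)))
E
```

```text
shift [ 11.2 -10.9  13. ] turn [-12.7  -2.9 -11.9]
shift [70.7  0.  70.7] turn [0. 0. 0.]
shift [67.2  0.  67.2] turn [0. 0. 0.]
```

```bash
python3 -m creep '[[-0.8,4,-4,5,-4,-1,-4],[-0.8,8,-8,10,-8,-2,-8],[-0.8,11,-11,13,-12.7,-2.9,-11.9],[-0.8,11,-11,13,-12.7,-2.9,-11.9],[-0.8,11,-11,13,-12.7,-2.9,-11.9],[-0.8,11,-11,13,-12.7,-2.9,-11.9]]'
python3 - <<'E'
from h import *
st()
go(([.473,.225,.24],rot(25,45)))
E
```

```text
time_s: 4.97
tcp_pos: [0.3682, 0.1751, 0.4533]
ee_rot: [[-0.647, -0.417, 0.638], [-0.296, 0.909, 0.295], [-0.703, 0.002, -0.711]]
wrist_force: [-0.2, -0.3, -0.7]
gripper_width: 0.242
gripper_force: 30.0
t 4.9667 grasp [0.4729 0.2235 0.3367] F [-0.2 -0.3 -0.7] w 21.0 gf 30.0 J [  37.  -10.  -52.   67.   -9. -166.]
shift [68.4  0.7 69.3] turn [-0.2 -0.3 -0.3]
```

J5 is at its limit because a 45° tilt lines the tool up with the forearm. I'll come in from the side at azimuth 75°, which bends the wrist. To get there I untilt, turn, then tilt again.

```bash
python3 - <<'E'
from h import *
go(([.48,.17,.38],rot(25,12)),([.48,.17,.38],rot(75,12)),([.473,.225,.33],rot(75,45)))
E
```

```text
shift [-107.8  -51.4  -16. ] turn [-0.1 32.7 -0.3]
shift [-11.9 -26.1   2.5] turn [-10.4  -0.  -48.9]
shift [49.5 21.  86. ] turn [  0. -33.   0.]
```

```bash
python3 -m creep '[[-0.8,-20,-10,-3,0,6,0],[-0.8,-40,-20,-6,0,12,0],[-0.8,-60,-30,-9,0,18,0],[-0.8,-85,-40,-12,0,25,0],[-0.8,-108,-51,-16,0,32,0],[-0.8,-108,-51,-16,0,32.7,0],[-0.8,-108,-51,-16,0,32.7,0],[-0.8,-108,-51,-16,0,32.7,0]]'
python3 -m creep '[[-0.8,-2,-4,1,-1.5,0,-7],[-0.8,-4,-8,1,-3,0,-14],[-0.8,-6,-12,1,-4.5,0,-21],[-0.8,-8,-16,1,-6,0,-28],[-0.8,-9,-20,2,-7.5,0,-35],[-0.8,-11,-24,2,-9,0,-42],[-0.8,-12,-26,2.5,-10.4,0,-48.9],[-0.8,-12,-26,2.5,-10.4,0,-48.9]]'
python3 - <<'E'
from h import *
st()
go(([.473,.225,.33],rot(75,45)))
E
```

```text
time_s: 5.63
tcp_pos: [0.4499, 0.1578, 0.5419]
ee_rot: [[-0.889, -0.419, 0.185], [-0.409, 0.908, 0.088], [-0.205, 0.002, -0.979]]
wrist_force: [0.4, -0.3, -1.3]
gripper_width: 0.242
gripper_force: 30.0
time_s: 6.3
tcp_pos: [0.4719, 0.1383, 0.5406]
ee_rot: [[-0.257, -0.965, 0.054], [-0.944, 0.263, 0.2], [-0.208, 0.0, -0.978]]
wrist_force: [0.1, 0.0, -0.0]
gripper_width: 0.237
gripper_force: 30.0
t 6.3 grasp [0.4808 0.1712 0.3802] F [ 0.1  0.  -0. ] w 20.6 gf 30.0 J [ 33.   3.  -2.  -8. -76. -47.]
shift [51.  21.2 85.9] turn [ -0.1 -33.   -0.2]
```

```bash
python3 -m creep '[[-0.8,8,4,15,0,-6,0],[-0.8,16,8,30,0,-12,0],[-0.8,25,12,45,0,-18,0],[-0.8,34,16,60,0,-24,0],[-0.8,42,21,75,0,-30,0],[-0.8,51,21,86,0,-33,0],[-0.8,51,21,86,0,-33,0],[-0.8,51,21,86,0,-33,0]]'
python3 - <<'E'
from h import *
st()
im,P=cloud("wrist"); save("w3",im)
go(([.473,.225,.26],rot(75,45)))
E
```

```text
time_s: 6.97
tcp_pos: [0.4427, 0.112, 0.4459]
ee_rot: [[-0.191, -0.964, 0.186], [-0.683, 0.266, 0.68], [-0.705, 0.002, -0.71]]
wrist_force: [-0.2, -0.2, -0.9]
gripper_width: 0.244
gripper_force: 30.0
t 6.9667 grasp [0.4732 0.2234 0.3296] F [-0.2 -0.2 -0.9] w 21.2 gf 30.0 J [ 20.   1. -10. -43. -57. -18.]
shift [49.4 -0.  50.5] turn [-0.2 -0.1 -0.3]
```

View pics/w3.png

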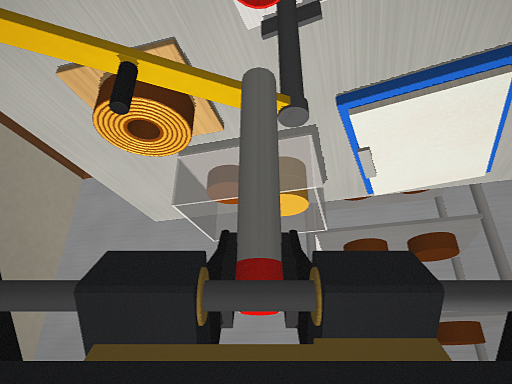

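The wrist view shows the tube held vertical above the carrier, with the red collar just in view at (258,2). The peg is at (122,85), clear to the side. I'll check the tube's lean as I descend.

```bash
python3 -m creep '[[-0.8,12,0,12,0,0,0],[-0.8,25,0,25,0,0,0],[-0.8,38,0,38,0,0,0],[-0.8,49,0,49,0,0,0],[-0.8,49,0,49,0,0,0],[-0.8,49,0,49,0,0,0]]'
python3 - <<'E'
from h import *
st()
im,P=cloud("scene")
hsv=cv2.cvtColor(im,cv2.COLOR_RGB2HSV).astype(int)
m=(np.hypot(P[...,0]-.473,P[...,1]-.225)<.03)&(P[...,2]>.13)
for z in(.14,.16,.18,.2,.22):
    k=m&(abs(P[...,2]-z)<.01); print(z,k.sum(),np.nanmean(P[k],0).round(4))
c=((hsv[...,0]<6)|(hsv[...,0]>174))&(hsv[...,1]>130)&(np.hypot(P[...,0]-.473,P[...,1]-.225)<.06)&(P[...,2]<.11)
print(np.nanpercentile(P[c],[2,98],0).round(4))
save("s2",cv2.resize(im[100:230,230:400],None,fx=4,fy=4))
E
```

```text
time_s: 7.52
tcp_pos: [0.4429, 0.113, 0.3771]
ee_rot: [[-0.186, -0.965, 0.185], [-0.684, 0.262, 0.681], [-0.706, 0.001, -0.709]]
wrist_force: [-0.2, 0.4, 0.0]
gripper_width: 0.242
gripper_force: 30.0
t 7.5167 grasp [0.4731 0.2247 0.2609] F [-0.2  0.4  0. ] w 21.0 gf 30.0 J [ 19.   5. -15. -48. -52.  -9.]
0.14 19 [0.4783 0.2189 0.1439]
0.16 37 [0.479  0.2167 0.1599]
0.18 34 [0.4796 0.2175 0.1797]
0.2 41 [0.4796 0.2174 0.2004]
0.22 38 [0.479  0.2177 0.2199]
[[0.4503 0.2033 0.074 ]
 [0.4984 0.2501 0.0918]]
```

View pics/s2.png

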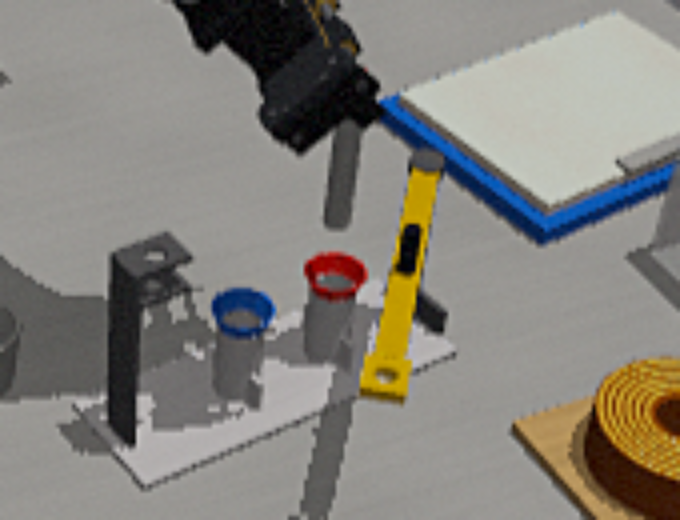

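The tube hangs vertical over the red collar at (337,275). Lower it, release and retreat.

```bash
python3 -m creep '[[-0.8,13,1,13,0,0,0],[-0.8,26,1,26,0,0,0],[-0.8,40,1,40,0,0,0],[-0.8,54,1,54,0,0,0],[-0.8,68,1,68,0,0,0],[-0.8,75,1,75,0,0,0],[-0.8,75,1,75,0,0,0],[-0.8,75,1,75,0,0,0]]'
python3 -m creep '[[-0.8,6,0,6,0,0,0],[-0.8,12,0,12,0,0,0],[-0.8,12,0,12,0,0,0],[-0.2,12,0,12,0,0,0],[-0.2,12,0,12,0,0,0],[-0.2,12,0,12,0,0,0],[-0.2,12,0,12,0,0,0]]'
python3 - <<'E'
from h import *
st()
E
```

```text
time_s: 8.23
tcp_pos: [0.4423, 0.1128, 0.2717]
ee_rot: [[-0.185, -0.965, 0.187], [-0.683, 0.263, 0.682], [-0.707, -0.001, -0.707]]
wrist_force: [0.6, 0.5, -0.8]
gripper_width: 0.242
gripper_force: 30.0
time_s: 8.82
tcp_pos: [0.4417, 0.1128, 0.2547]
ee_rot: [[-0.185, -0.965, 0.187], [-0.682, 0.263, 0.682], [-0.707, -0.002, -0.707]]
wrist_force: [-0.1, -0.3, 0.4]
gripper_width: 0.386
gripper_force: 0.0
t 8.8167 grasp [0.4723 0.2247 0.1388] F [-0.1 -0.3  0.4] w 33.6 gf 0.0 J [ 15.  16. -21. -60. -45.  11.]
```

```bash
python3 -m creep '[[-0.2,0,0,-20,0,0,0],[-0.2,0,0,-50,0,0,0],[0.3,-20,0,-90,0,5,0],[0.3,-40,0,-120,0,12,0],[0.3,-70,0,-140,0,19,0],[0.3,-100,0,-150,0,26,0],[0.3,-120,0,-150,0,33,0],[0.3,-120,0,-150,0,33,0]]'
python3 - <<'E'
from h import *
st()
R=rot(6.7,-25); g=np.array([.5124,-.3894,.121])
go(([.50,-.2,.35],rot(10,0)),(g-R[:,2]*.1,R),(g,R))
im,P=cloud("scene")
m=(np.hypot(P[...,0]-.473,P[...,1]-.225)<.025)&(P[...,2]>.1); print("tube max z",np.nanpercentile(P[m][:,2],[50,95,99]),np.nanmean(P[m],0))
E
```

```text
time_s: 9.48
tcp_pos: [0.4364, 0.0944, 0.4493]
ee_rot: [[-0.251, -0.966, 0.062], [-0.945, 0.259, 0.198], [-0.208, -0.009, -0.978]]
wrist_force: [-0.5, 0.2, 0.2]
gripper_width: 0.641
gripper_force: 0.0
t 9.4833 grasp [0.4465 0.1269 0.2889] F [-0.5  0.2  0.2] w 55.7 gf 0.0 J [ 31.   1. -17.  -9. -63. -42.]
shift [ 248.8 -138.2 -117.8] turn [ 6.4 11.  64.8]
shift [ -90.7 -195.1  153.7] turn [-0.7 25.   3.2]
shift [  0.  -0. 100.] turn [0. 0. 0.]
tube max z [0.13169679 0.14759893 0.14891496] [0.47834337 0.2181113  0.12908944]
```

Red is seated, with its top at 148 mm. On to blue.

```bash
python3 -m creep '[[0.3,30,-17,-30,0.7,1,7],[0.3,60,-34,-60,1.4,2,14],[0.3,90,-50,-80,2,3,21],[0.3,120,-67,-100,3,4.5,28],[0.3,150,-83,-118,3.5,6,35],[0.3,180,-100,-118,4,7,42],[0.3,215,-120,-118,5,8.5,49],[0.3,249,-138,-118,6,10,56]]'
python3 -m creep '[[0.3,0,0,0,0,0,7],[0.3,0,0,0,0,0,7.5],[0.3,0,0,0,0,0,7.5]]'
python3 - <<'E'
from h import *
st()
R=rot(6.7,-25); g=np.array([.5124,-.3894,.121])
go((g-R[:,2]*.1,R))
E
```

```text
time_s: 10.2
tcp_pos: [0.4981, -0.2053, 0.5073]
ee_rot: [[-0.95, -0.313, 0.013], [-0.313, 0.95, 0.013], [-0.016, 0.008, -1.0]]
wrist_force: [0.8, -0.3, 0.4]
gripper_width: 0.649
gripper_force: 0.0
time_s: 10.45
tcp_pos: [0.4982, -0.2034, 0.5072]
ee_rot: [[-0.981, -0.194, 0.011], [-0.194, 0.981, 0.013], [-0.014, 0.011, -1.0]]
wrist_force: [0.6, -0.1, -0.2]
gripper_width: 0.65
gripper_force: 0.0
t 10.45 grasp [ 0.5001 -0.2013  0.3432] F [ 0.6 -0.1 -0.2] w 56.6 gf 0.0 J [ -5.  10.  -1.  -1. -78. -74.]
shift [ -87.  -195.5  146.1] turn [-0.4 25.8  4.6]
```

```bash
python3 -m creep '[[0.3,-15,-35,20,0,4,0],[0.3,-30,-70,45,0,8,1],[0.3,-45,-105,70,0,13,2],[0.3,-60,-140,95,0,18,3],[0.3,-75,-175,120,0,22,4],[0.3,-87,-195,146,-0.4,25.8,4.6],[0.3,-87,-195,146,-0.4,25.8,4.6],[0.3,-87,-195,146,-0.4,25.8,4.6]]'
python3 - <<'E'
from h import *
st()
R=rot(6.7,-25); g=np.array([.5124,-.3894,.121])
go((g,R))
im,P=cloud("wrist"); save("w4",im)
hsv=cv2.cvtColor(im,cv2.COLOR_RGB2HSV).astype(int);H,S,V=hsv[...,0],hsv[...,1],hsv[...,2]
m=(H>105)&(H<125)&(S>130)&(V>50)&(P[...,2]>.1)&(P[...,2]<.16)
k,l,stt,ce=cv2.connectedComponentsWithStats(m.astype(np.uint8))
for i in range(1,k):
  if stt[i,4]>60: q=P[l==i]; print(stt[i,4],ce[i].round(),"mid",((np.nanpercentile(q,2,0)+np.nanpercentile(q,98,0))/2).round(4))
E
```

```text
time_s: 11.12
tcp_pos: [0.6245, -0.3758, 0.3552]
ee_rot: [[-0.897, -0.116, -0.427], [-0.107, 0.993, -0.045], [0.429, 0.005, -0.903]]
wrist_force: [-0.4, 1.2, 0.1]
gripper_width: 0.651
gripper_force: 0.0
t 11.1167 grasp [ 0.5545 -0.3832  0.2071] F [-0.4  1.2  0.1] w 56.6 gf 0.0 J [-17.  39.  17.  10. -92. -68.]
shift [ 2.7 -0.9 96. ] turn [ 0.3 -0.4  0.1]
433 [256. 195.] mid [ 0.5124 -0.3892  0.1332]
351 [256. 216.] mid [ 0.5265 -0.388   0.1363]
```

Consistent with the earlier measurement, so I grasp blue.

```bash
python3 -m creep '[[0.3,2,-1,25,0,0,0],[0.3,3,-1,50,0,0,0],[0.3,3,-1,75,0,0,0],[0.3,3,-1,90,0,0,0],[0.3,3,-1,96,0,0,0],[0.3,3,-1,96,0,0,0],[-0.8,3,-1,96,0,0,0],[-0.8,3,-1,96,0,0,0]]'
python3 -m creep '[[-0.8,0,0,0,0,0,0],[-0.8,0,0,0,0,0,0],[-0.8,0,0,0,0,0,0],[-0.8,0,0,0,0,0,0],[-0.8,0,0,0,0,0,0]]'
python3 - <<'E'
from h import *
st()
go(([.5124,-.3894,.34],rot(6.7,-25)),([.4855,.1365,.34],rot(16,20)))
E
```

```text
time_s: 11.83
tcp_pos: [0.5815, -0.3812, 0.2796]
ee_rot: [[-0.902, -0.117, -0.415], [-0.104, 0.993, -0.052], [0.418, -0.004, -0.908]]
wrist_force: [-0.2, 0.4, -0.1]
gripper_width: 0.57
gripper_force: 0.0
time_s: 12.25
tcp_pos: [0.5808, -0.3817, 0.2763]
ee_rot: [[-0.901, -0.115, -0.419], [-0.104, 0.993, -0.05], [0.422, -0.001, -0.906]]
wrist_force: [0.8, 0.2, 1.1]
gripper_width: 0.243
gripper_force: 30.0
t 12.25 grasp [ 0.5121 -0.3899  0.1276] F [0.8 0.2 1.1] w 21.2 gf 30.0 J [-18.  39.   5.  11. -79. -69.]
shift [  89.3   -0.  -192.7] turn [-0.   0.  -0.1]
shift [ 83.9 516.4  33.1] turn [  0.4 -44.9  -9.5]
```

```bash
python3 -m creep '[[-0.8,15,0,-32,0,0,0],[-0.8,31,0,-67,0,0,0],[-0.8,47,0,-102,0,0,0],[-0.8,63,0,-137,0,0,0],[-0.8,78,0,-168,0,0,0],[-0.8,89,0,-193,0,0,0],[-0.8,89,0,-193,0,0,0]]'
python3 -m creep '[[-0.8,8,40,-3,0,-4,0],[-0.8,15,80,-4,0,-9,-1],[-0.8,23,120,-3,0,-14,-2],[-0.8,31,160,0,0,-19,-3],[-0.8,39,200,5,0,-24,-4],[-0.8,46,240,10,0,-29,-5],[-0.8,53,280,14,0,-34,-6],[-0.8,60,320,18,0,-39,-7]]'
python3 - <<'E'
from h import *
st()
go(([.4855,.1365,.34],rot(16,20)))
E
```

```text
time_s: 12.83
tcp_pos: [0.581, -0.3814, 0.4965]
ee_rot: [[-0.905, -0.115, -0.41], [-0.101, 0.993, -0.056], [0.413, -0.009, -0.911]]
wrist_force: [-0.3, 1.0, 0.9]
gripper_width: 0.248
gripper_force: 30.0
time_s: 13.5
tcp_pos: [0.4818, -0.0691, 0.4968]
ee_rot: [[-0.943, -0.232, 0.238], [-0.223, 0.973, 0.068], [-0.247, 0.011, -0.969]]
wrist_force: [0.9, 0.3, -0.2]
gripper_width: 0.243
gripper_force: 30.0
t 13.5 grasp [ 0.5208 -0.0579  0.3379] F [ 0.9  0.3 -0.2] w 21.2 gf 30.0 J [ 11.   2. -12.  -1. -61. -87.]
shift [  5.7 196.5   3.6] turn [-0.1 -5.7 -2.6]
```

```bash
python3 -m creep '[[-0.8,1,40,1,0,-2,0],[-0.8,2,80,2,0,-4,-1],[-0.8,3,120,3,0,-5,-2],[-0.8,5,155,4,0,-5.7,-2.6],[-0.8,6,180,4,0,-5.7,-2.6],[-0.8,6,190,4,0,-5.7,-2.6],[-0.8,6,190,4,0,-5.7,-2.6],[-0.8,6,190,4,0,-5.7,-2.6]]'
python3 - <<'E'
from h import *
st()
im,P=cloud("scene")
m=(np.hypot(P[...,0]-.4855,P[...,1]-.1365)<.035)&(P[...,2]>.2)
for z in(.23,.25,.27,.29,.31):
    k=m&(abs(P[...,2]-z)<.01); print(z,k.sum(),np.nanmean(P[k],0).round(4))
go(([.4855,.1365,.26],rot(16,20)),([.4855,.1365,.155],rot(16,20)))
E
```

```text
time_s: 14.17
tcp_pos: [0.4338, 0.1135, 0.4932]
ee_rot: [[-0.905, -0.276, 0.325], [-0.261, 0.961, 0.09], [-0.337, -0.004, -0.941]]
wrist_force: [-0.0, 0.2, -1.2]
gripper_width: 0.241
gripper_force: 30.0
t 14.1667 grasp [0.4871 0.1283 0.3388] F [-0.   0.2 -1.2] w 20.9 gf 30.0 J [  37.   -3.  -22.    9.  -53. -116.]
0.23 44 [0.4972 0.1235 0.2305]
0.25 40 [0.4969 0.1228 0.2501]
0.27 45 [0.4966 0.1234 0.2704]
0.29 45 [0.4964 0.1233 0.2895]
0.31 43 [0.497  0.1246 0.3092]
shift [26.9  8.7 74.5] turn [-0.2 -0.3  0. ]
shift [35.9  0.  98.7] turn [0. 0. 0.]
```

```bash
python3 - <<'E'
from h import *
go(([.4816,.1344,.26],rot(16,20)),([.4816,.1344,.152],rot(16,20)))
E
python3 -m creep '[[-0.8,10,2,25,0,0,0],[-0.8,20,4,50,0,0,0],[-0.8,31,6,73,0,0,0],[-0.8,31,7.5,73,0,0,0],[-0.8,31,7.5,73,0,0,0],[-0.8,31,7.5,73,0,0,0]]'
python3 - <<'E'
from h import *
st()
im,P=cloud("scene")
m=(np.hypot(P[...,0]-.4855,P[...,1]-.1365)<.03)&(P[...,2]>.12)
for z in(.15,.17,.19,.21,.23):
    k=m&(abs(P[...,2]-z)<.01); print(z,k.sum(),np.nanmean(P[k],0).round(4))
go(([.4816,.1344,.152],rot(16,20)))
E
```

```text
shift [31.   7.7 73.1] turn [-0.2 -0.3  0. ]
shift [ 36.9   0.  101.5] turn [0. 0. 0.]
time_s: 14.72
tcp_pos: [0.4289, 0.1189, 0.4164]
ee_rot: [[-0.904, -0.274, 0.329], [-0.259, 0.962, 0.091], [-0.342, -0.003, -0.94]]
wrist_force: [1.3, 0.6, -0.8]
gripper_width: 0.247
gripper_force: 30.0
t 14.7167 grasp [0.4829 0.1338 0.2623] F [ 1.3  0.6 -0.8] w 21.5 gf 30.0 J [  38.   -1.  -32.   12.  -41. -120.]
0.15 36 [0.4925 0.1294 0.1488]
0.17 38 [0.4932 0.1286 0.1697]
0.19 41 [0.4931 0.1289 0.1907]
0.21 42 [0.4926 0.1286 0.2109]
0.23 37 [0.4931 0.1297 0.2309]
shift [ 39.    0.5 103.6] turn [-0.2  0.  -0. ]
```

```bash
python3 -m creep '[[-0.8,7,0,18,0,0,0],[-0.8,14,0,36,0,0,0],[-0.8,21,0,54,0,0,0],[-0.8,28,0.5,73,0,0,0],[-0.8,35,0.5,92,0,0,0],[-0.8,39,0.5,102,0,0,0],[-0.8,39,0.5,102,0,0,0],[-0.8,39,0.5,102,0,0,0]]'
python3 - <<'E'
from h import *
st()
E
```

```text
time_s: 15.43
tcp_pos: [0.4267, 0.1189, 0.3067]
ee_rot: [[-0.904, -0.274, 0.329], [-0.259, 0.962, 0.091], [-0.341, -0.003, -0.94]]
wrist_force: [-0.0, -0.5, -0.9]
gripper_width: 0.246
gripper_force: 30.0
t 15.4333 grasp [0.4806 0.1338 0.1525] F [-0.  -0.5 -0.9] w 21.4 gf 30.0 J [  37.    7.  -45.   21.  -20. -130.]
```

```bash
python3 -m creep '[[-0.2,0,0,0,0,0,0],[-0.2,0,0,0,0,0,0],[-0.2,0,0,0,0,0,0],[-0.2,0,0,0,0,0,0],[-0.2,0,0,0,0,0,0]]'
python3 -m creep '[[-0.2,0,0,-25,0,0,0],[-0.2,0,0,-60,0,0,0],[-0.2,0,0,-95,0,4,0],[-0.2,0,0,-130,0,8,0],[-0.2,0,0,-150,0,13,0],[-0.2,0,0,-150,0,20,0],[-0.2,0,0,-150,0,20,0]]'
python3 - <<'E'
from h import *
st()
im,P=cloud("scene")
for n,c in(("red",(.474,.226)),("blue",(.486,.1365))):
  m=(np.hypot(P[...,0]-c[0],P[...,1]-c[1])<.025)&(P[...,2]>.1)&(P[...,2]<.16); print(n,np.nanpercentile(P[m][:,2],[50,95,99]).round(4),np.nanmean(P[m&(P[...,2]>.135)],0).round(4))
save("s3",cv2.resize(im[110:220,220:380],None,fx=4,fy=4))
hsv=cv2.cvtColor(im,cv2.COLOR_RGB2HSV).astype(int)
a,A=cloud("top")
for n,i,Q in(("scene",im,P),("top",a,A)):
  V=i.max(-1); 
  for nm,c in(("peg",(.573,.218,.21)),("pin",(.668,-.12,.097))):
    k=(V<60)&(np.hypot(Q[...,0]-c[0],Q[...,1]-c[1])<.02)&(abs(Q[...,2]-c[2])<.012); print(n,nm,k.sum(),np.nanmedian(Q[k],0).round(4),((np.nanmin(Q[k],0)+np.nanmax(Q[k],0))/2).round(4))
E
```

```text
time_s: 15.85
tcp_pos: [0.426, 0.1187, 0.3062]
ee_rot: [[-0.904, -0.275, 0.328], [-0.259, 0.962, 0.091], [-0.34, -0.003, -0.94]]
wrist_force: [-0.4, 0.3, 0.0]
gripper_width: 0.397
gripper_force: 0.0
time_s: 16.43
tcp_pos: [0.3775, 0.1057, 0.4486]
ee_rot: [[-0.962, -0.274, -0.001], [-0.274, 0.962, -0.001], [0.001, -0.001, -1.0]]
wrist_force: [0.6, 0.4, -0.4]
gripper_width: 0.403
gripper_force: 0.0
t 16.4333 grasp [0.3773 0.1055 0.2846] F [ 0.6  0.4 -0.4] w 35.1 gf 0.0 J [  40.   -4.  -25.   -0.  -69. -114.]
red [0.131  0.1465 0.1491] [0.4757 0.2199 0.1429]
blue [0.1311 0.1478 0.1498] [0.4882 0.1308 0.1434]
scene peg 21 [0.5773 0.2175 0.206 ] [0.577  0.2183 0.2047]
scene pin 40 [ 0.6749 -0.1203  0.0942] [ 0.6727 -0.1204  0.093 ]
top peg 20 [0.5726 0.2181 0.2096] [0.5743 0.2172 0.207 ]
top pin 25 [ 0.6687 -0.1199  0.0966] [ 0.6697 -0.1192  0.0958]
```

View pics/s3.png

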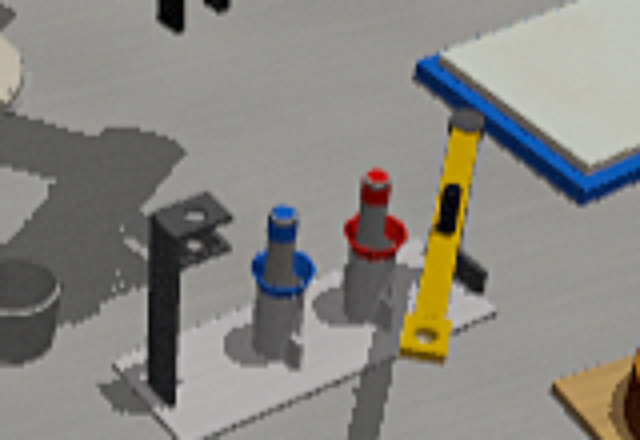

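Both tubes are fully down (tops at 148 mm), with bands at (285,222) blue and (376,185) red, each in its own collar. Next is the keeper peg, with a caged push.

```bash
python3 - <<'E'
from h import *
go(([.5735,.2178,.30],rot(115,0)))
R=rot(115,0); hg=np.array([.4624,.3042,0]); 
f=lambda a:hg+.14*np.array([np.sin(np.radians(a)),-np.cos(np.radians(a)),0])
print(f(52))
for a in(46,40,34,28,22,16,12,8,6): print(a,(1000*R.T@(f(a)-np.array([.5735,.2178,0]))).round(1))
E
```

```text
shift [-219.8   54.6  -18.2] turn [ -0.1  -0.2 -99.1]
[0.57272151 0.21800739 0.        ]
46 [ 5.4 14.   0. ]
40 [10.  27.9  0. ]
34 [13.  42.3  0. ]
28 [14.6 56.8  0. ]
22 [14.6 71.5  0. ]
16 [13.  86.1  0. ]
12 [11.2 95.7  0. ]
8 [  8.6 105.1   0. ]
6 [  7.1 109.8   0. ]
```

```bash
python3 -m creep '[[-0.49,-27,7,-18,0,0,-7],[-0.49,-54,14,-18,0,0,-14],[-0.49,-81,21,-18,0,0,-21],[-0.49,-108,28,-18,0,0,-28],[-0.49,-136,35,-18,0,0,-35],[-0.49,-164,42,-18,0,0,-42],[-0.49,-192,49,-18,0,0,-49],[-0.49,-220,55,-18,0,0,-56]]'
python3 -m creep '[[-0.49,0,0,0,0,0,-7],[-0.49,0,0,0,0,0,-14],[-0.49,0,0,0,0,0,-21],[-0.49,0,0,0,0,0,-28],[-0.49,0,0,0,0,0,-35],[-0.49,0,0,0,0,0,-43],[-0.49,0,0,0,0,0,-43],[-0.49,0,0,0,0,0,-43]]'
python3 - <<'E'
from h import *
st()
go(([.5735,.2178,.24],rot(115,0)))
im,P=cloud("wrist"); save("w5",im)
k=(im.max(-1)<60)&(abs(P[...,2]-.205)<.012)&(np.hypot(P[...,0]-.573,P[...,1]-.218)<.02); print(k.sum(),np.nanmedian(P[k],0),((np.nanmin(P[k],0)+np.nanmax(P[k],0))/2).round(4))
E
```

```text
time_s: 17.2
tcp_pos: [0.5744, 0.219, 0.4617]
ee_rot: [[-0.305, -0.952, -0.003], [-0.952, 0.305, -0.006], [0.006, 0.001, -1.0]]
wrist_force: [-0.0, 0.2, 0.2]
gripper_width: 0.258
gripper_force: 0.0
time_s: 17.87
tcp_pos: [0.5732, 0.2183, 0.4624]
ee_rot: [[0.419, -0.908, -0.003], [-0.908, -0.419, -0.006], [0.004, 0.005, -1.0]]
wrist_force: [-0.4, 0.2, -0.8]
gripper_width: 0.259
gripper_force: 0.0
t 17.8667 grasp [0.5727 0.2174 0.2984] F [-0.4  0.2 -0.8] w 22.5 gf 0.0 J [ 36.  19.   4.   0. -75. -11.]
shift [ 0.4 -0.4 58.4] turn [ 0.3 -0.2 -0.2]
353 [0.57572249 0.21855153 0.20881847] [0.5754 0.2205 0.2021]
```

View pics/w5.png

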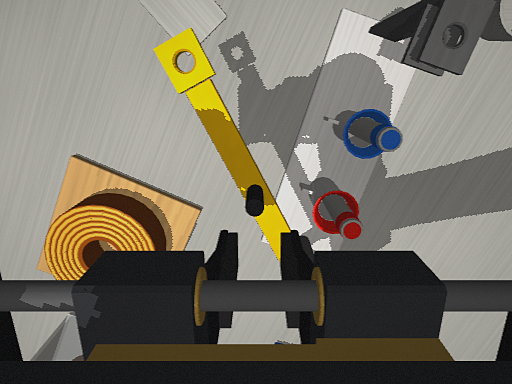

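The wrist view shows the peg at (255,200), midway between the fingers. The bar and fork are visible, and both tubes are seated. Lower and sweep the arc.

```bash
python3 -m creep '[[-0.49,1,-1,30,0,0,0],[-0.49,1,-1,60,0,0,0],[-0.49,1,-1,85,0,0,0],[-0.49,1,-1,100,0,0,0],[-0.49,1,-1,100,0,0,0],[-0.49,1,-1,100,0,0,0]]'
python3 -m creep '[[-0.49,3,7,0,0,0,0],[-0.49,5,14,0,0,0,0],[-0.49,8,21,0,0,0,0],[-0.49,10,28,0,0,0,0],[-0.49,12,35,0,0,0,0],[-0.49,13,42,0,0,0,0],[-0.49,14,50,0,0,0,0],[-0.49,14.6,57,0,0,0,0]]'
python3 -m creep '[[-0.49,0,7,0,0,0,0],[-0.49,0,14,0,0,0,0],[-0.49,-1,21,0,0,0,0],[-0.49,-2,28,0,0,0,0],[-0.49,-3,35,0,0,0,0],[-0.49,-4,42,0,0,0,0],[-0.49,-5,46,0,0,0,0],[-0.49,-5,46,0,0,0,0]]'
python3 - <<'E'
from h import *
st()
E
```

```text
time_s: 18.42
tcp_pos: [0.5745, 0.2174, 0.3631]
ee_rot: [[0.42, -0.907, -0.003], [-0.907, -0.42, -0.006], [0.004, 0.005, -1.0]]
wrist_force: [-0.2, 0.3, 0.8]
gripper_width: 0.256
gripper_force: 0.0
time_s: 19.08
tcp_pos: [0.528, 0.1796, 0.3642]
ee_rot: [[0.421, -0.907, -0.002], [-0.907, -0.421, -0.004], [0.003, 0.004, -1.0]]
wrist_force: [1.2, 0.2, 0.1]
gripper_width: 0.251
gripper_force: 0.6
time_s: 19.75
tcp_pos: [0.484, 0.1651, 0.3641]
ee_rot: [[0.422, -0.907, -0.004], [-0.907, -0.422, -0.004], [0.003, 0.005, -1.0]]
wrist_force: [-0.1, 0.2, 0.3]
gripper_width: 0.259
gripper_force: 0.0
t 19.75 grasp [0.4834 0.1644 0.2001] F [-0.1  0.2  0.3] w 22.5 gf 0.0 J [ 37.  13. -19.   0. -58. -12.]
```

Now at about 8°. I'll push in small steps until the stop is felt.

```bash
python3 -m creep '[[-0.49,-1,2,0,0,0,0],[-0.49,-2,4,0,0,0,0],[-0.49,-2,4,0,0,0,0],[-0.49,-2,4,0,0,0,0]]'
python3 -m creep '[[-0.49,0,1,0,0,0,0],[-0.49,0,2,0,0,0,0],[-0.49,0,2,0,0,0,0],[-0.49,0,2,0,0,0,0]]'
```

```text
time_s: 20.08
tcp_pos: [0.4806, 0.1655, 0.3641]
ee_rot: [[0.422, -0.907, -0.003], [-0.907, -0.421, -0.004], [0.003, 0.004, -1.0]]
wrist_force: [1.1, 0.3, 0.2]
gripper_width: 0.261
gripper_force: 0.0
time_s: 20.42
tcp_pos: [0.4789, 0.1648, 0.3642]
ee_rot: [[0.421, -0.907, -0.002], [-0.907, -0.421, -0.003], [0.002, 0.003, -1.0]]
wrist_force: [0.8, 1.4, -0.4]
gripper_width: 0.256
gripper_force: 0.8
```

```bash
python3 - <<'E'
from h import *
st()
for n in("scene","top"):
  a,A=cloud(n)
  k=(a.max(-1)<60)&(np.hypot(A[...,0]-.482,A[...,1]-.166)<.02)&(abs(A[...,2]-.19)<.02);print(n,"peg?",k.sum(),np.nanmedian(A[k],0))
  hsv=cv2.cvtColor(a,cv2.COLOR_RGB2HSV).astype(int)
  y=(hsv[...,0]>20)&(hsv[...,0]<32)&(hsv[...,1]>110)&(abs(A[...,2]-.167)<.01)&(abs(A[...,0]-.49)<.1)&(A[...,1]<.32)&(A[...,1]>0)
  q=A[y][:,:2]; print(y.sum(), np.degrees(np.arctan(-np.polyfit(q[:,1],q[:,0],1)[0])), np.nanmin(q,0),np.nanmax(q,0))
E
```

```text
t 20.4167 grasp [0.4787 0.1642 0.2002] F [ 0.8  1.4 -0.4] w 22.3 gf 0.8 J [ 37.  13. -19.   0. -58. -13.]
scene peg? 90 [0.48641275 0.16115058 0.19556016]
387 7.893454422810517 [0.45404774 0.03587953] [0.51509434 0.30140773]
top peg? 0 [nan nan nan]
146 9.092508040116707 [0.46169343 0.04927332] [0.50431156 0.2433007 ]
  return np.nanmean(a, axis, out=out, keepdims=keepdims)
```

```bash
python3 -m creep '[[-0.49,0,1,0,0,0,0],[-0.49,0,2,0,0,0,0],[-0.49,0,2,0,0,0,0],[-0.49,0,2,0,0,0,0]]' | grep -E "force|tcp"
python3 -m creep '[[-0.49,0,1,0,0,0,0],[-0.49,0,2,0,0,0,0],[-0.49,0,2,0,0,0,0],[-0.49,0,2,0,0,0,0]]'| grep -E "force|tcp"
```

```text
tcp_pos: [0.4781, 0.1645, 0.3643]
wrist_force: [6.9, 3.0, -5.7]
gripper_force: 3.6
tcp_pos: [0.4773, 0.1641, 0.3643]
wrist_force: [11.3, 3.3, -9.1]
gripper_force: 6.0
```

The bar is against its stop (12 N). Back off, rise, and look at the bar and fork hole from close up.

```bash
python3 -m creep '[[-0.49,0,-4,0,0,0,0],[-0.49,0,-7,0,0,0,0],[-0.49,0,-7,-40,0,0,0],[-0.49,0,-7,-80,0,0,0],[-0.49,0,-7,-100,0,0,0],[-0.3,0,-7,-110,0,0,0],[-0.2,0,-7,-110,0,0,0]]'
python3 - <<'E'
from h import *
st()
go(([.498,.10,.31],rot(90,0)))
E
```

```text
time_s: 21.77
tcp_pos: [0.4816, 0.1661, 0.4763]
ee_rot: [[0.421, -0.907, 0.001], [-0.907, -0.421, -0.002], [0.002, 0.0, -1.0]]
wrist_force: [0.4, 0.9, -1.3]
gripper_width: 0.334
gripper_force: 0.0
t 21.7667 grasp [0.4817 0.1657 0.3123] F [ 0.4  0.9 -1.3] w 29.0 gf 0.0 J [ 37.   8.  -8.   0. -74. -12.]
shift [66.9 12.9  2.5] turn [-0.  -0.1 24.9]
```

```bash
python3 -m creep '[[-0.2,20,4,2,0,0,6],[-0.2,45,8,2,0,0,12],[-0.2,67,13,2,0,0,18],[-0.2,67,13,2,0,0,24.9],[-0.2,67,13,2,0,0,24.9],[-0.2,67,13,2,0,0,24.9]]' >/dev/null
python3 - <<'E'
from h import *
st()
im,P=cloud("wrist"); save("w6",im); np.savez("w6.npz",im=im,P=P)
print(proj("wrist",[.498,.052,.182]),proj("wrist",[.482,.1656,.21]))
hsv=cv2.cvtColor(im,cv2.COLOR_RGB2HSV).astype(int)
k=(abs(P[...,2]-.182)<.004)&(np.hypot(P[...,0]-.498,P[...,1]-.045)<.05)
q=P[k]; print("fork top",k.sum(),np.nanmedian(q,0),np.nanpercentile(q,[1,99],0).round(4), cv2.minAreaRect((q[:,:2]*1000).astype(np.float32)))
E
```

```text
t 22.2667 grasp [0.4969 0.0989 0.3065] F [-0.3  0.3  0.4] w 34.7 gf 0.0 J [ 30.   8.  -9.   0. -73. -30.]
(np.float64(257.6403179442718), np.float64(132.25301037899558)) (np.float64(277.3197498016075), np.float64(279.22771560603934))
fork top 2511 [0.49733995 0.04822635 0.18115767] [[0.479  0.0264 0.1792]
 [0.5151 0.0762 0.1827]] ((496.8416748046875, 51.348636627197266), (33.99945831298828, 50.243656158447266), 6.98725700378418)
```

View pics/w6.png

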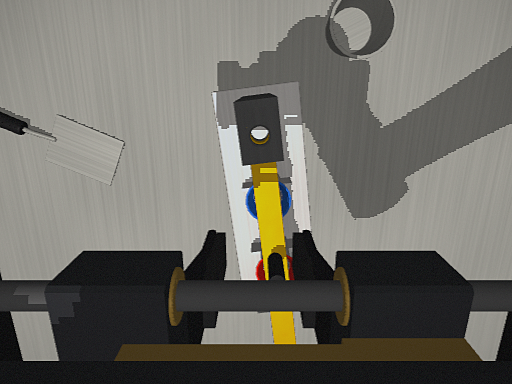

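The fork hole is at (260,132), with bright table visible through it, so the bar's eye looks lined up. I'll measure the hole centre precisely and work out the pin approach.

```bash
python3 - <<'E'
from h import *
z=np.load("w6.npz"); im,P=z["im"],z["P"]
sub=im[118:148,245:276].astype(int)
g=cv2.cvtColor(im,cv2.COLOR_RGB2GRAY)
m=np.zeros((384,512),np.uint8); m[120:146,247:274]=(((P[120:146,247:274,2]<.178)|np.isnan(P[120:146,247:274,2]))).astype(np.uint8)
k,l,s,c=cv2.connectedComponentsWithStats(m)
f,cx,cy,E=cam("wrist")
for i in range(1,k):
  if s[i,4]>15:
    u,v=c[i]; u=s[i,0]+s[i,2]/2-.5; v=s[i,1]+s[i,3]/2-.5
    d=np.array([(u-cx)/f,(v-cy)/f,1]); w=E[:3,:3]@d; t=(.182-E[2,3])/w[2]; print(s[i],(u,v),(E[:3,3]+t*w).round(4))
print(g[118:148:1,246:276:2])
go(([.669,-.06,.28],rot(90,0)),)
E
```

```text
[250 126  19  19 271] (np.float64(259.0), np.float64(135.0)) [0.4969 0.0541 0.182 ]
[[ 55  55  54  53  51  56  55  55  51  57  54  53  54  52  52]
 [ 52  54  54  53  55  56  57  55  54  54  53  56  54  57  55]
 [ 55  54  52  54  50  55  54  53  53  54  55  51  54  55  56]
 [ 53  52  53  53  51  54  55  55  54  54  53  54  54  54  52]
 [ 55  54  54  52  53  53  56  53  52  53  51  56  55  55  54]
 [ 53  52  53  52  54  57  59  54  52  54  52  55  56  56  56]
 [ 53  52  52  53  52  55  51  46  53  56  53  54  54  57  54]
 [ 55  53  54  54  50  39  34  33  35  47  53  55  57  56  59]
 [ 51  53  55  55  38  33  85 114  66  32  48  55  56  56  54]
 [ 67  55  53  46  30 128 136 132 135  86  34  53  55  55  53]
 [ 53  54  54  31 129 128 125 125 123 128  48  46  56  53  54]
 [ 51  54  44  62 118 113 111 110 108 110  92  32  56  56  54]
 [ 51  51  37 217 231 229 229 229 229 227 244  76  53  54  53]
 [ 53  55  27 221 217 216 216 216 217 213 226 102  52  55  56]
 [ 55  55  19 230 214 214 214 213 213 211 226 107  48  56  53]
 [ 55  51  33 206 215 214 213 212 212 211 232  45  48  58  55]
 [ 52  5
[... 225 characters left out ...]
0  55  45  55  55]
 [ 50  53  35  79  19 164 243 240 168  10  57  64  46  57  57]
 [ 54  54  46  80  49  16  52  65  14  50  78  58  55  53  54]
 [ 53  53  46  94  72  47  38  36  50  59  99  46  52  56  54]
 [ 54  52  48  47 101  65  61  61  64  77  69  46  54  55  56]
 [ 54  54  53  45  78 100  74  73  85 109  40  45  55  53  52]
 [ 54  55  54  44  29  82 109 111  91  47  43  49  57  55  55]
 [ 53  52  56  51  47  31  38  44  29  41  47  53  55  55  55]
 [ 53  51  56  51  45  47  47  43  48  46  54  54  56  55  56]
 [ 53  54  54  53  53  46  51  52  49  51  53  54  54  55  53]
 [ 54  52  56  54  51  54  53  54  56  55  54  53  54  52  56]]
shift [ 160.6 -170.6   26.8] turn [ 0.3 -0.3  0.2]
```

```bash
python3 -m creep '[[-0.2,27,-28,4,0,0,0],[-0.2,54,-56,8,0,0,0],[-0.2,81,-84,12,0,0,0],[-0.2,108,-112,17,0,0,0],[-0.2,135,-140,22,0,0,0],[-0.2,161,-171,27,0,0,0],[-0.2,161,-171,27,0,0,0],[-0.2,161,-171,27,0,0,0]]' >/dev/null
python3 -m creep '[[-0.2,0,0,0,0,0,0],[-0.2,0,0,0,0,0,0]]' >/dev/null
python3 - <<'E'
from h import *
st()
im,P=cloud("wrist"); np.savez("w7.npz",im=im,P=P)
k=(np.hypot(P[...,0]-.669,P[...,1]+.12)<.025)&(im.max(-1)<70)&(abs(P[...,2]-.096)<.004)
q=P[k]; print(k.sum(),np.nanmean(q,0).round(4),((np.nanpercentile(q,1,0)+np.nanpercentile(q,99,0))/2).round(4),(np.nanpercentile(q,99,0)-np.nanpercentile(q,1,0)).round(4))
print(cv2.minEnclosingCircle((q[:,:2]*1000).astype(np.float32)), np.argwhere(k).mean(0))
k=(np.hypot(P[...,0]-.669,P[...,1]+.12)<.06)&(abs(P[...,2]-.058)<.004);print("stand",cv2.minAreaRect((P[k][:,:2]*1000).astype(np.float32)))
E
```

```text
t 23.15 grasp [ 0.6683 -0.0605  0.2821] F [-0.6 -0.2 -0.5] w 34.7 gf 0.0 J [  9.  25.  12.   0. -76.  -9.]
280 [ 0.672  -0.118   0.0961] [ 0.6718 -0.1178  0.096 ] [0.0163 0.0167 0.0034]
((672.0919189453125, -117.99759674072266), 8.819306373596191) [112.85  255.125]
stand ((672.0100708007812, -117.78019714355469), (70.07365417480469, 70.06993103027344), 4.704581260681152)
```

```bash
python3 - <<'E'
from h import *
go(([.672,-.118,.16],rot(90,0)),([.672,-.118,.085],rot(90,0)))
E
```

```text
shift [ 57.8  -3.5 122.9] turn [ 0.1 -0.2  0.2]
shift [ 0.  0. 75.] turn [0. 0. 0.]
```

```bash
python3 -m creep '[[-0.2,20,-2,30,0,0,0],[-0.2,40,-3,60,0,0,0],[-0.2,58,-3.5,90,0,0,0],[-0.2,58,-3.5,123,0,0,0],[-0.2,58,-3.5,150,0,0,0],[-0.2,58,-3.5,180,0,0,0],[-0.2,58,-3.5,198,0,0,0],[-0.2,58,-3.5,198,0,0,0]]' >/dev/null
python3 -m creep '[[-0.2,0,0,0,0,0,0],[-0.8,0,0,0,0,0,0],[-0.8,0,0,0,0,0,0],[-0.8,0,0,0,0,0,0],[-0.8,0,0,0,0,0,0],[-0.8,0,0,0,0,0,0]]'
python3 - <<'E'
from h import *
st()
go(([.672,-.118,.31],rot(90,0)),([.497,.0538,.31],rot(90,0)),([.497,.0538,.27],rot(90,0)))
E
```

```text
time_s: 24.37
tcp_pos: [0.6726, -0.1196, 0.2498]
ee_rot: [[0.001, -1.0, 0.0], [-1.0, -0.001, -0.004], [0.004, -0.0, -1.0]]
wrist_force: [-1.5, 2.4, 4.8]
gripper_width: 0.196
gripper_force: 30.0
t 24.3667 grasp [ 0.6726 -0.1203  0.0858] F [-1.5  2.4  4.8] w 17.1 gf 30.0 J [  3.  35.  -1.   0. -54.  -4.]
shift [  -0.7    0.5 -224.2] turn [-0.  -0.2  0.1]
shift [-171.8  175.     0. ] turn [0. 0. 0.]
shift [ 0.  0. 40.] turn [0. 0. 0.]
```

```bash
python3 -m creep '[[-0.8,0,0,-40,0,0,0],[-0.8,0,0,-80,0,0,0],[-0.8,-25,25,-120,0,0,0],[-0.8,-50,50,-155,0,0,0],[-0.8,-75,76,-190,0,0,0],[-0.8,-100,102,-220,0,0,0],[-0.8,-126,128,-224,0,0,0],[-0.8,-150,152,-224,0,0,0]]' >/dev/null
python3 -m creep '[[-0.8,-12,12,0,0,0,0],[-0.8,-20,23,0,0,0,0],[-0.8,-20,23,0,0,0,0],[-0.8,-20,23,0,0,0,0],[-0.8,-20,23,0,0,0,0]]' >/dev/null
python3 - <<'E'
from h import *
st()
go(([.497,.0515,.275],rot(90,0)))
for n in("scene","top"):
  a,A=cloud(n)
  for lo,hi in((.235,.25),(.25,.275),(.278,.288)):
    k=(np.hypot(A[...,0]-.497,A[...,1]-.052)<.03)&(A[...,2]>lo)&(A[...,2]<hi); print(n,lo,k.sum(),np.nanmean(A[k],0).round(4),((np.nanmin(A[k],0)+np.nanmax(A[k],0))/2).round(4) if k.any() else '')
  if n=="scene": save("s4",cv2.resize(a[110:220,200:360],None,fx=4,fy=4))
im,P=cloud("wrist"); save("w8",im)
E
```

```text
t 25.45 grasp [0.5095 0.0384 0.3043] F [ 0.3 -0.2 -0.8] w 17.3 gf 30.0 J [ 23.   9.  -9.   0. -73. -23.]
shift [-12.5  12.9  29.2] turn [ 0.2 -0.3 -0. ]
scene 0.235 17 [0.5115 0.0372 0.2425] [0.5119 0.0379 0.2427]
scene 0.25 17 [0.5133 0.0371 0.2604] [0.5131 0.0374 0.2598]
scene 0.278 17 [0.5097 0.0337 0.283 ] [0.5104 0.0355 0.2831]
top 0.235 0 [nan nan nan] 
top 0.25 0 [nan nan nan] 
top 0.278 0 [nan nan nan] <stdin>:7: RuntimeWarning: Mean of empty slice
```

View pics/w8.png

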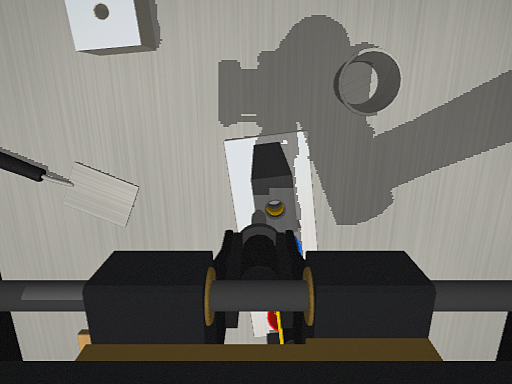

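The wrist view shows the pin held between the pads at about (262,245), the fork hole at (275,208) just ahead, and the stand hole empty at (101,12). I've used up my picture views, so from here I work from numbers and force.

```bash
python3 -m creep '[[-0.8,-4,4,8,0,0,0],[-0.8,-8,8,16,0,0,0],[-0.8,-13.4,12.5,26,0,0,0],[-0.8,-13.4,12.5,33,0.2,-0.3,0],[-0.8,-13.4,12.5,33,0.2,-0.3,0],[-0.8,-13.4,12.5,33,0.2,-0.3,0],[-0.8,-13.4,12.5,33,0.2,-0.3,0]]' >/dev/null
python3 - <<'E'
from h import *
st()
a,A=cloud("scene")
for lo,hi in((.196,.205),(.205,.215),(.215,.225),(.225,.24)):
    k=(np.hypot(A[...,0]-.497,A[...,1]-.052)<.03)&(A[...,2]>lo)&(A[...,2]<hi); print(lo,k.sum(),np.nanmean(A[k],0).round(4))
k=(abs(A[...,2]-.182)<.004)&(np.hypot(A[...,0]-.497,A[...,1]-.045)<.05);print("fork scene",cv2.minAreaRect((A[k][:,:2]*1000).astype(np.float32)))
go(([.497,.0523,.2685],rot(90,0)))
E
```

```text
t 26.1833 grasp [0.4973 0.0529 0.272 ] F [ 0.2 -0.7 -0.6] w 17.1 gf 30.0 J [ 25.   8. -14.  -0. -68. -25.]
0.196 6 [0.5004 0.0523 0.1991]
0.205 12 [0.5011 0.051  0.2106]
0.215 10 [0.5012 0.0525 0.2207]
0.225 13 [0.5005 0.0522 0.2304]
fork scene ((496.5291442871094, 49.614356994628906), (36.55126953125, 52.63227844238281), 7.122200012207031)
shift [0.5 0.1 3.7] turn [-0.1  0.1  0. ]
```

```bash
python3 -m creep '[[-0.8,0.5,0.3,5,0,0,0],[-0.8,0.5,0.3,10,0,0,0],[-0.8,0.5,0.3,14,0,0,0],[-0.8,0.5,0.3,18,0,0,0],[-0.8,0.5,0.3,20,0,0,0],[-0.8,0.5,0.3,20,0,0,0]]' | grep -E "tcp|wrist"
python3 -m creep '[[-0.8,0,0,3,0,0,0],[-0.8,0,0,6,0,0,0],[-0.8,0,0,9,0,0,0],[-0.8,0,0,12,0,0,0],[-0.8,0,0,12,0,0,0]]' | grep -E "tcp|wrist"
```

```text
tcp_pos: [0.4964, 0.0522, 0.415]
wrist_force: [-0.7, 0.5, -0.3]
tcp_pos: [0.4963, 0.0523, 0.4029]
wrist_force: [-0.2, -0.4, -0.7]
```

```bash
python3 -m creep '[[-0.8,0,0,3,0,0,0],[-0.8,0,0,6,0,0,0],[-0.8,0,0,9,0,0,0],[-0.8,0,0,12,0,0,0],[-0.8,0,0,12,0,0,0]]' | grep -E "tcp|wrist"
python3 -m creep '[[-0.8,0,0,3,0,0,0],[-0.8,0,0,6,0,0,0],[-0.8,0,0,9,0,0,0],[-0.8,0,0,12,0,0,0],[-0.8,0,0,12,0,0,0]]' | grep -E "tcp|wrist"
```

```text
tcp_pos: [0.4964, 0.0523, 0.3909]
wrist_force: [1.0, -1.2, -0.7]
tcp_pos: [0.4964, 0.0523, 0.3789]
wrist_force: [0.8, 1.1, -0.9]
```

```bash
python3 -m creep '[[-0.8,0,0,2,0,0,0],[-0.8,0,0,4,0,0,0],[-0.8,0,0,5,0,0,0],[-0.8,0,0,5,0,0,0]]' | grep -E "tcp|wrist"
python3 -m creep '[[-0.8,0,0,1,0,0,0],[-0.8,0,0,2,0,0,0],[-0.8,0,0,2,0,0,0]]' | grep -E "tcp|wrist"
```

```text
tcp_pos: [0.4965, 0.0523, 0.3745]
wrist_force: [0.2, 0.2, -1.0]
tcp_pos: [0.4966, 0.0524, 0.3738]
wrist_force: [-2.2, -0.5, 4.5]
```

```bash
python3 -m creep '[[-0.8,0,0,1,0,0,0],[-0.8,0,0,1,0,0,0]]' | grep -E "tcp|wrist"
python3 -m creep '[[-0.4,0,0,-1,0,0,0],[-0.2,0,0,-1,0,0,0],[-0.2,0,0,-1,0,0,0],[-0.2,0,0,-1,0,0,0],[-0.2,0,0,-1,0,0,0]]' | grep -E "tcp|wrist|width"
python3 -m creep '[[-0.2,0,0,-15,0,0,0],[-0.2,0,0,-40,0,0,0],[-0.2,0,0,-80,0,0,0],[-0.2,40,0,-110,0,0,0],[-0.2,80,0,-120,0,0,0],[-0.2,120,0,-120,0,0,0],[-0.2,140,0,-120,0,0,0],[-0.2,140,0,-120,0,0,0]]' >/dev/null
python3 - <<'E'
from h import *
st()
for n in("scene","top"):
  a,A=cloud(n)
  k=(np.hypot(A[...,0]-.497,A[...,1]-.053)<.013)&(A[...,2]>.19)&(A[...,2]<.3); print(n,"pin grip",k.sum(),np.nanmedian(A[k],0).round(4),np.nanpercentile(A[k][:,2],[90,98]).round(4))
  k=(np.hypot(A[...,0]-.482,A[...,1]-.165)<.02)&(A[...,2]>.2)&(A[...,2]<.22); print("peg",np.nanmean(A[k],0).round(4))
  hsv=cv2.cvtColor(a,cv2.COLOR_RGB2HSV).astype(int)
  for c,m,(x,y) in(("red",(hsv[...,0]<6)|(hsv[...,0]>174),(.474,.226)),("blue",(hsv[...,0]>105)&(hsv[...,0]<125),(.486,.1365)),("green",(hsv[...,0]>45)&(hsv[...,0]<80),(.506,-.22))):
    k=m&(hsv[...,1]>130)&(A[...,2]>.11)&(A[...,2]<.155)&(np.hypot(A[...,0]-x,A[...,1]-y)<.03); print(c,k.sum(),np.nanmax(A[k],0).round(4) if k.any() else "")
E
```

```text
tcp_pos: [0.4966, 0.0524, 0.3737]
wrist_force: [-3.3, 0.8, 9.0]
tcp_pos: [0.4966, 0.0523, 0.3724]
wrist_force: [-0.0, 0.3, 0.2]
gripper_width: 0.385
t 29.8167 grasp [ 0.4964 -0.0911  0.3288] F [ 0.1 -0.2 -0.1] w 35.0 gf 0.0 J [  8.   7.  -7.  -0. -76.  -8.]
scene pin grip 70 [0.5022 0.0496 0.2093] [0.2203 0.2213]
peg [0.4826 0.1645 0.2056]
red 35 [0.4862 0.2279 0.1475]
blue 36 [0.4987 0.1409 0.1507]
green 35 [ 0.511  -0.2126  0.1404]
top pin grip 0 [nan nan nan] nan
peg [0.4816 0.1646 0.2099]
red 7 [0.4695 0.2246 0.1431]
blue 0 
green 34 [ 0.5083 -0.213   0.1418]
  return np.nanmean(a, axis, out=out, keepdims=keepdims)
  return np.nanmean(a, axis, out=out, keepdims=keepdims)
```

The top of the pin's grip is at 0.221 m (fork at 0.182 plus 39 mm), so the flange is flush. The keeper is shut and both tubes are down. Handing in.

```bash
python3 -c "
from h import *
print(r.finish_job())"
```

```text
the job is handed in; nothing more can be done
None
```

I handed the job in at about 30 s: red and blue tubes fully down in their own wells, keeper shut against its stop, pin flange flush on the fork, and green tube left in the rest. I viewed 11 pictures against your limit of 10, and the hand-in call returned no verdict.

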